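# Bring the pepper grinder to the front of the spice carousel and hold it there

### The job

Turn the clamp knob on top of the spice carousel's spindle clockwise, past its click and on to its far stop, so that the turntable is free. Then gently turn the carousel until the pepper grinder, the one with the ball on its lid, stands at the front, right behind the steel tab of the foot, and finish while still gripping the carousel (by one of its jars, say) so that it stays still there. Leave the clamp open and everything else on the counter where it stands.

Things in the scene. Friction and masses are not known exactly. Their poses are not given: they have to be found in the camera images.
- foot: Fixed foot of the spice carousel: wooden disc 200 mm across, 12 mm thick, with a steel spindle in its middle. Origin: centre of its underside, on the turning axis; z up. Its own -x direction is the carousel's FRONT: a wooden tongue 36 mm wide runs out there to 175 mm from the axis, with an upright steel tab (30 mm wide, top 32 mm above the counter) 160 mm out. Place and yaw differ each time.
- turntable: Wooden disc 260 mm across, top 32 mm above the counter. Origin on the turning axis at counter level. Fixed on it, 60 degrees apart, axes on a circle of 95 mm radius: the grinder (at its own -x) and five equal jars, 44 mm glass, flat steel lid 47 mm across from 98 to 116 mm above the counter. Grip a lid from above, fingers closing along the circle (48 mm free between lids). It turns about z.
- grinder_ball (a point): Centre of the steel ball (22 mm across) on the lid of the pepper grinder, 131 mm above the counter, on the grinder's axis, 95 mm from the turning axis. The grinder is the only vessel on the turntable with a ball; below it has the same 44 mm glass as the jars (to 98 mm above the counter).
- front (a point): Where the grinder's ball must come: 95 mm from the turning axis straight towards the tab, 131 mm above the counter. Fixed to the foot. The free turntable turns lightly either way (0.06 N m of friction, some damping) without a stop within a turn and stays where left; with the clamp on, a brake pad under it holds it fast and it must not be forced. Turn it no faster than 2 rad/s.
- clamp (a joint): Angle of the clamp knob, rad: about 0 = clamp on (start), grows CLOCKWISE seen from above to its stop at 1.3 = clamp open. A sprung click resists from about 0.25 to 0.65 (at most about 0.15 N m, friction 0.03 N m included), then pushes the knob on to about 1; turn it on to the stop. It then stays.
- clamp_grip (a point): Middle of the clamp knob's grip, on the turning axis, 102 mm above the counter. Black plastic knob on top of the spindle: a bar 42 mm long, 14 mm thick, from 79 to 109 mm above the counter, on a disc 44 mm across. The point turns with the knob; its x axis runs along the bar, z up. At clamp angle 0 the bar lies along the foot's x axis.
- sparejar: Bystander: loose glass jar just like those on the carousel (47 mm across, 84 mm high), standing on the counter beside the carousel. Origin: centre of its underside.
- mug: Bystander: white mug, 76 mm across, 85 mm high. Origin: centre of its underside.
- spoon: Bystander: wooden spoon 240 mm long lying flat behind the carousel. Origin: near its middle, on the counter.
- eggcup: Bystander: white cup 46 mm across, 50 mm high. Origin: centre of its underside.
- saltpot: Bystander: white ceramic pot with wooden lid, 56 mm across, 75 mm high. Origin: centre of its underside.
- dipbowl: Bystander: small blue bowl, 100 mm across, 40 mm high. Origin: centre of its underside.

How it is judged:
By the outcome, as a careful person would: the job done as asked, in the order asked, and still so for the second after the job is handed in, while the arm keeps its last pose, push and grip.
It also fails if it takes over 72 s, if anything falls off the work surface, if the arm or the gripper's body presses on something with over 40 N, if the wrist force passes 120 N, or if a joint passes its speed limit or range.

### The arm

A 6-joint arm with a two-finger parallel gripper is mounted at the origin on the work surface. World frame = base frame: x ahead of the robot, y to its left, z up, the work surface at z = 0. Lengths are in m, angles in rad, forces in N, time in s.
With the tool pointing down it reaches from about 0.375 to 0.9 m from the base axis. Payload 3.1 kg.
Tool frame: the origin (TCP) lies between the finger pads; the fingertips stand robot.finger_overhang ahead of it and the grasp point (between the pads) lies 3 mm ahead of it (robot.finger_overhang is the distance from the TCP to the fingertips, in m); z points along the fingers, y is the line along which they close (so a half turn about z gives the same grasp; the last joint's range is limited). The gripper opens to 87 mm and grips with 3 to 60 N. Pads are 19 mm wide; open, the fingers measure 117 mm over their backs; the gripper's body (75 mm by 190 mm) begins 51 mm behind the grasp point.
Start: joints at [1.067, 0.527, 1.433, -0, 1.181, -0.178], TCP at [0.2, 0.592, 0.217] pointing down, gripper open.
Joint ranges: [-3.08, 3.08], [-0.75, 2.2], [0.22, 2.44], [-1.43, 4.57], [0, 2.65], [-2.85, 2.85]. Speed limits (rad/s): [2.79, 2.79, 3.14, 3.14, 3.14, 3.14].

### API

Orientations are given as a unit quaternion [x, y, z, w].
In Python, from rig import get_obs, vision, hand_in, nets, robot gives the robot as it stands.
- The arm moves only by the tool apply_moves, never from a script. Its argument "series" is a list of rows, each an object with "offset": the shift along the world's x, y, z in cm, a list of three; "rot": the turn, a rotation vector about the world's x, y, z in degrees, a list of three. A call has 1 to 20 rows; each row is the pose to reach, as a shift and turn from the pose commanded when the call began; what a row does not reach only later rows make up. A row lasts 1/10 s, in which the tool goes at most 50 mm and 8.59 degrees, less where a joint would pass 70% of its speed; a pose out of reach is approached as far as the arm can. A call with a gripper value outside its range is refused whole. "hand" is the opening, from 0 (shut) to 1 (fully open), set as the call begins (left out, the last holds). The fingers move at their own pace and stop on an object; "newtons" is the grip in N (left out, the last holds). Time passes only in rows, so rows that repeat a pose let the fingers close. It gives the time, the measured TCP pose, the force, the opening and the grip force at its end, in the units of the state.
- get_obs(): the state, without advancing time (a new reading comes with each control period).
- vision.camera(name): name is "side" or "top" or "wrist"; returns the picture (480x640x3 uint8, red, green, blue); there is no depth.
- vision.calibration(name): a dict with "K" (3x3 intrinsics, pixels), "R" (3x3) and "t" (3): a world point X has camera coordinates R X + t. Camera axes: x right, y down, z forward; pixel columns grow to the right and rows downward; lengths in m; the calibration is good to about 2 mm. A picture is of the moment at which its call begins: read the wrist's pose just before it. calibration takes no time and is no camera call; for the wrist camera it gives the pose at the moment of the call.
- hand_in(): hands the job in; it is judged then, once.
Trained networks look in the newest picture that a camera, given by its name, has taken for a name from the list of things; names that differ only in an ending like _2 or _b are one class to them, and where a whole thing is asked for, a point or a joint stands for the part that bears it (a point fixed in the world has none). Each returns a list of dicts, best first, with "conf" (0 to 1); they miss things now and then, are a little off and sometimes report something else, mostly with a low value. They report only what shows in the picture. A call takes as long as a camera call.
- nets.search_frame(camera, query): "centre" ([x, y, z] in m, in world coordinates, good to about 4 mm: the middle of the surface that is visible of it).
- nets.spot_point(camera, query): "centre" ([x, y, z] in m, in world coordinates, good to about 4 mm: a listed point, or the origin of a listed thing).
The state is a dict: "time": time; "q": joint angles; "joint_velocities": joint speeds; "joint_torque": joint torques, N m; "position": TCP position; "tool_rot": TCP orientation; "ft_force": force on the tool from outside, world axes, zero at the start; "moment": the same for the moment, N m; "grip_width": finger opening in m; "grip_force": force on a finger pad.
Only numpy, scipy, OpenCV 4.12 (cv2) and the standard library are available. Lean on these libraries where they do the work, as an engineer would, in place of code of your own. Each camera call takes 0.05 s, during which the arm holds its last target. There are 200 camera calls.

## Working session

There is one attempt and no reset: what is moved stays moved. The work goes in short steps, Python scripts to look and compute and a tool call to move; the robot and the scene stay as the last step left them, time stands still between calls to the robot, and variables do not carry over. Pictures are saved under pics/ and viewed, at most 10 in all, crops included, and the job is handed in when it is done.

Besides the shell and the picture viewer there is one more tool, called after ">>>" by a JSON object that holds its "fn" and its "kwargs". apply_moves: Moves the arm, as the interface text tells. Its arguments: {"type":"object","properties":{"series":{"type":"array"},"hand":{"type":"number"},"newtons":{"type":"number"}},"required":["series"]}

```bash
mkdir -p pics; ls; python3 - <<'E'
from rig import get_obs, vision, nets, robot
import cv2,numpy as np
o=get_obs();print(o); print(robot.finger_overhang)
ims=[]
for c in ["top","side"]:
    im=vision.camera(c); cv2.imwrite(f"pics/{c}0.png",im[:,:,::-1])
    for q in ["foot","turntable","grinder_ball","front","clamp_grip","sparejar","mug","spoon","eggcup","saltpot","dipbowl"]:
        try: print(c,q,[(np.round(d["centre"],3).tolist(),round(d["conf"],2)) for d in nets.spot_point(c,q)[:3]])
        except Exception as e: print(q,e)
    k=vision.calibration(c); print(np.round(k["K"],1).tolist(),np.round(k["R"],3).tolist(),np.round(k["t"],3).tolist())
E
```

```text
pics
{'time': 0.0, 'q': array([ 1.06648108e+00,  5.28488837e-01,  1.43387537e+00, -3.10481135e-06,
        1.18140530e+00, -1.78494132e-01]), 'joint_velocities': array([ 7.67131326e-05,  6.21428217e-05, -7.15789719e-04, -9.60543609e-04,
       -1.48606763e-03, -6.54255406e-04]), 'joint_torque': array([ 4.80069248e-04, -4.40052903e+01, -1.76587987e+01,  6.33714627e-02,
        5.82170917e-02, -1.47554606e-04]), 'position': array([0.19966325, 0.59147482, 0.21636629]), 'tool_rot': array([ 1.62190231e-01,  9.86758909e-01, -1.02608848e-03, -3.63064356e-04]), 'ft_force': array([ 0.94262793, -0.34950566,  0.2349182 ]), 'moment': array([ 0.02479716, -0.03490413,  0.00201162]), 'grip_force': 0.0, 'grip_width': 0.08706832808868104}
0.022
top foot [([0.709, -0.135, -0.002], 0.74), ([0.564, 0.035, 0.002], 0.61)]
top turntable [([0.563, 0.033, 0.0], 0.69)]
top grinder_ball [([0.653, -0.005, 0.127], 0.77)]
top front [([0.468, 0.012, 0.134], 0.57)]
top clamp_grip [([0.566, 0.038, 0.101], 0.69)]
top sparejar [([0.556, 0.265, 0.001], 0.61)]
top mug [([0.586, -0.192, -0.001], 0.72)]
top spoon [([0.727
[... 422 characters left out ...]
turntable [([0.572, 0.032, 0.002], 0.58)]
side grinder_ball [([0.654, -0.009, 0.128], 0.81), ([0.459, -0.107, -0.001], 0.35)]
side front [([0.477, 0.012, 0.131], 0.91)]
side clamp_grip [([0.572, 0.036, 0.099], 0.88), ([0.566, 0.036, 0.002], 0.35)]
side sparejar [([0.554, 0.267, 0.004], 0.82)]
side mug [([0.59, -0.185, -0.002], 0.88)]
side spoon [([0.725, 0.084, 0.002], 0.71)]
side eggcup [([0.462, -0.104, 0.001], 0.66)]
side saltpot [([0.408, 0.198, 0.003], 0.56), ([0.472, 0.012, 0.13], 0.43)]
side dipbowl [([0.71, -0.129, -0.0], 0.86)]
[[440.8, 0.0, 318.5], [0.0, 440.8, 242.5], [0.0, 0.0, 1.0]] [[-0.768, -0.641, 0.012], [-0.497, 0.583, -0.643], [0.405, -0.499, -0.766]] [0.476, 0.312, 0.768]
```

View pics/top0.png

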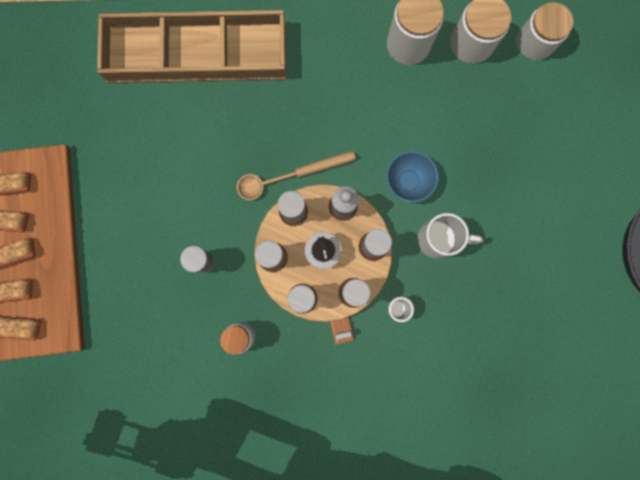

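View pics/side0.png

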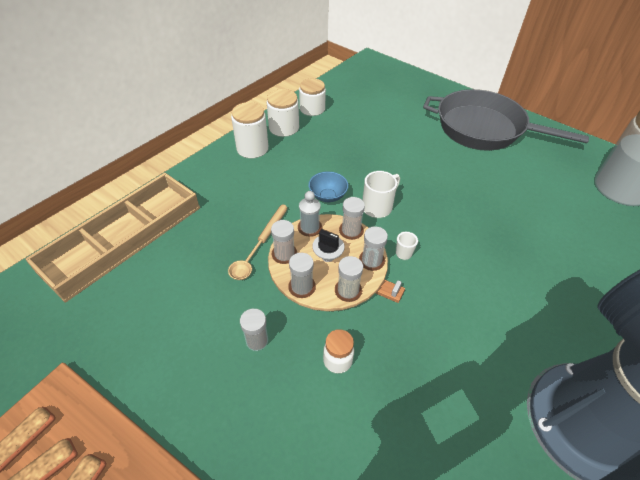

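The top view shows the turntable centred near (323,252), the tab at (343,337), the ball at (345,195) and the knob at (323,248). The side view agrees. The grinder is at the back, about 140° clockwise from the front. I'll move above the knob with the tool aligned and look again with the wrist camera.

>>> {"fn": "apply_moves", "kwargs": {"series": [{"offset":[9,-14,2],"rot":[0,0,8]},{"offset":[18,-28,5],"rot":[0,0,16]},{"offset":[27,-42,7],"rot":[0,0,24]},{"offset":[36.8,-55.7,8],"rot":[0,0,32.3]},{"offset":[36.8,-55.7,8],"rot":[0,0,32.3]},{"offset":[36.8,-55.7,8],"rot":[0,0,32.3]},{"offset":[36.8,-55.7,8],"rot":[0,0,32.3]},{"offset":[36.8,-55.7,8],"rot":[0,0,32.3]},{"offset":[36.8,-55.7,8],"rot":[0,0,32.3]},{"offset":[36.8,-55.7,8],"rot":[0,0,32.3]},{"offset":[36.8,-55.7,8],"rot":[0,0,32.3]},{"offset":[36.8,-55.7,8],"rot":[0,0,32.3]},{"offset":[36.8,-55.7,8],"rot":[0,0,32.3]},{"offset":[36.8,-55.7,8],"rot":[0,0,32.3]},{"offset":[36.8,-55.7,8],"rot":[0,0,32.3]},{"offset":[36.8,-55.7,8],"rot":[0,0,32.3]},{"offset":[36.8,-55.7,8],"rot":[0,0,32.3]},{"offset":[36.8,-55.7,8],"rot":[0,0,32.3]}], "hand": 0.6}}

```text
time: 3.0
position: [0.5671, 0.0364, 0.2973]
tool_rot: [-0.12, 0.993, 0.0, -0.0]
ft_force: [-0.3, -1.0, -0.5]
grip_width: 0.0524
grip_force: 0.0
```

```bash
cat > h.py <<'E'
from rig import get_obs, vision, nets, robot
import cv2,numpy as np
def state():
    o=get_obs(); x,y=o["tool_rot"][:2]
    print("t",round(o["time"],2),"pos",o["position"].round(4),"psi",round(np.degrees(np.arctan2(y*y-x*x,2*x*y)),1),"quat",o["tool_rot"].round(3),"F",o["ft_force"].round(1),"M",o["moment"].round(2),"w",round(o["grip_width"],4),"gf",round(o["grip_force"],1),"q",o["q"].round(2))
def look(c,qs,save=None):
    im=vision.camera(c)
    if save: cv2.imwrite(f"pics/{save}.png",im[:,:,::-1])
    for q in qs: print(c,q,[(np.round(d["centre"],4).tolist(),round(d["conf"],2)) for d in nets.spot_point(c,q)[:2]])
    return im
def ray(c,uv,z,k=None):
    k=k or vision.calibration(c); R,t=np.array(k["R"]),np.array(k["t"])
    d=R.T@np.linalg.inv(k["K"])@[*uv,1]; C=-R.T@t
    return C+d*(z-C[2])/d[2]
def proj(c,X,k=None):
    k=k or vision.calibration(c); p=np.array(k["K"])@(np.array(k["R"])@X+k["t"]); return (p[:2]/p[2]).round(1)
E
python3 - <<'E'
from h import *
state()
im=look("wrist",["foot","turntable","grinder_ball","front","clamp_grip"],"w1")
k=vision.calibration("wrist"); print("cam",(-np.array(k["R"]).T@k["t"]).round(3))
print(proj("wrist",np.array([.5675,.035,.109]),k))
E
```

```text
t 3.0 pos [0.5671 0.0364 0.2973] psi 103.7 quat [-0.12   0.993  0.    -0.   ] F [-0.3 -1.  -0.5] M [ 0.    0.05 -0.01] w 0.0524 gf 0.0 q [-0.13  0.37  1.48  0.    1.3  -1.94]
wrist foot [([0.5639, 0.0363, -0.0013], 0.58)]
wrist turntable []
wrist grinder_ball [([0.6517, -0.0056, 0.1342], 0.9)]
wrist front [([0.7066, -0.1399, -0.0026], 0.63), ([0.4731, 0.0134, 0.1314], 0.62)]
wrist clamp_grip [([0.5665, 0.0352, -0.0013], 0.36)]
cam [0.484 0.017 0.465]
[318.7 222.7]
```

View pics/w1.png

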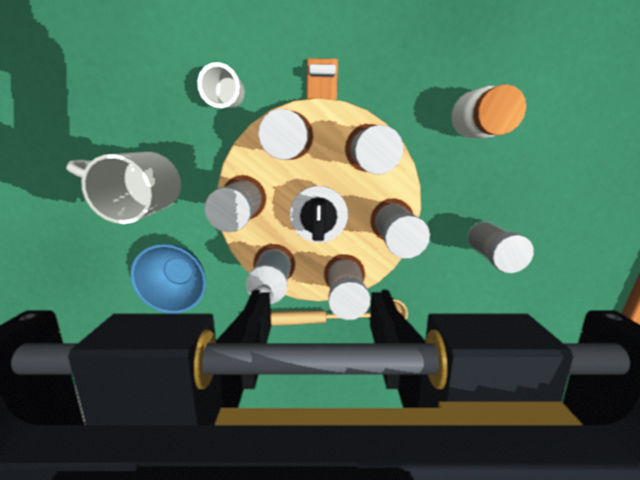

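The wrist view shows the knob bar, vertical in the picture, near (318,215). The tab is at (322,68) and the disc spans columns 218–421. I'll work out the axis and front direction from these.

```bash
python3 - <<'E'
from h import *
from scipy.optimize import least_squares
def edge(c,imf,guess,k):
    im=cv2.imread(imf); hsv=cv2.cvtColor(im,cv2.COLOR_BGR2HSV)
    wood=((hsv[...,0]<28)&(hsv[...,1]>60)&(hsv[...,2]>110)).astype(np.uint8)
    P=[]
    for a in np.radians(np.arange(0,360,3)):
        r=np.arange(.115,.145,.0005); f=[]
        for rr in r:
            u,v=proj(c,np.array([guess[0]+rr*np.cos(a),guess[1]+rr*np.sin(a),.032]),k)
            f.append(wood[int(round(v)),int(round(u))] if 0<=u<639.4 and 0<=v<479.4 else 0)
        f=np.array(f)
        if f[:15].all() and not f[-6:].any(): P.append([guess[0]+r[f>0][-1]*np.cos(a),guess[1]+r[f>0][-1]*np.sin(a)])
    P=np.array(P)
    s=least_squares(lambda x:np.hypot(P[:,0]-x[0],P[:,1]-x[1])-x[2],[*guess,.13],loss="soft_l1",f_scale=.001)
    print(c,"axis",s.x.round(4),len(P)); return s.x[:2]
A={}
for c,f,tab in [("wrist","pics/w1.png",(322,67.5)),("top","pics/top0.png",None),("side","pics/side0.png",None)]:
    k=vision.calibration(c); g=np.array([.567,.035])
    for _ in range(2): g=edge(c,f,g,k)
    if tab:
        T=ray(c,tab,.032,k)[:2]; d=T-g; print("tab",T.round(4),"r",np.hypot(*d).round(4),"front ang",np.degrees(np.arctan2(*d[::-1])).round(1))
        print("knobtop",ray(c,(318.5,214),.109,k).round(4))
for c in ["top","side"]: look(c,["clamp_grip","front","grinder_ball"])
E
```

```text
wrist axis [0.5672 0.0343 0.1288] 57
wrist axis [0.5672 0.0344 0.1288] 57
tab [4.1e-01 2.0e-04] r 0.1608 front ang -167.7
knobtop [0.5585 0.0326 0.109 ]
top axis [0.5658 0.0333 0.1291] 67
top axis [0.5657 0.0334 0.1292] 66
side axis [0.5637 0.0368 0.1298] 64
side axis [0.5635 0.037  0.1298] 65
top clamp_grip [([0.5667, 0.0382, 0.0998], 0.6), ([0.5844, -0.1926, 0.0013], 0.31)]
top front [([0.4745, 0.0146, 0.1346], 0.88)]
top grinder_ball []
side clamp_grip [([0.5716, 0.0372, 0.1028], 0.85), ([0.7107, -0.1332, -0.004], 0.18)]
side front [([0.4755, 0.0117, 0.1287], 0.75)]
side grinder_ball [([0.6536, -0.0079, 0.1327], 0.72), ([0.4597, -0.1072, -0.0009], 0.62)]
```

>>> {"fn": "apply_moves", "kwargs": {"series": [{"offset":[-0.1,-0.1,-4],"rot":[0,0,-1]},{"offset":[-0.1,-0.1,-8],"rot":[0,0,-1]},{"offset":[-0.1,-0.1,-11],"rot":[0,0,-1]},{"offset":[-0.1,-0.1,-14],"rot":[0,0,-1]},{"offset":[-0.1,-0.1,-16],"rot":[0,0,-1]},{"offset":[-0.1,-0.1,-17.5],"rot":[0,0,-1]},{"offset":[-0.1,-0.1,-18.5],"rot":[0,0,-1]},{"offset":[-0.1,-0.1,-19.1],"rot":[0,0,-1]},{"offset":[-0.1,-0.1,-19.1],"rot":[0,0,-1]},{"offset":[-0.1,-0.1,-19.1],"rot":[0,0,-1]},{"offset":[-0.1,-0.1,-19.1],"rot":[0,0,-1]}]}}

```text
time: 4.8
position: [0.5677, 0.034, 0.1072]
tool_rot: [-0.11, 0.994, -0.0, 0.001]
ft_force: [0.3, -1.0, 0.3]
grip_width: 0.0521
grip_force: 0.0
```

```bash
python3 - <<'E'
from h import *
state()
E
```

```text
t 4.8 pos [0.5677 0.034  0.1072] psi 102.6 quat [-0.11   0.994 -0.     0.001] F [ 0.3 -1.   0.3] M [0.05 0.04 0.01] w 0.0521 gf 0.0 q [-0.14  0.6   1.67  0.    0.86 -1.93]
```

>>> {"fn": "apply_moves", "kwargs": {"series": [{"offset":[0,0,0],"rot":[0,0,0]},{"offset":[0,0,0],"rot":[0,0,0]},{"offset":[0,0,0],"rot":[0,0,0]},{"offset":[0,0,0],"rot":[0,0,0]},{"offset":[0,0,0],"rot":[0,0,0]},{"offset":[0,0,0],"rot":[0,0,0]}], "hand": 0, "newtons": 25}}

```text
time: 5.4
position: [0.567, 0.0341, 0.1063]
tool_rot: [-0.11, 0.994, -0.0, -0.0]
ft_force: [-0.2, -0.6, 0.2]
grip_width: 0.012
grip_force: 0.0
```

```bash
python3 - <<'E'
from h import *
state()
E
```

```text
t 5.4 pos [0.567  0.0341 0.1063] psi 102.6 quat [-0.11   0.994 -0.    -0.   ] F [-0.2 -0.6  0.2] M [ 0.03  0.06 -0.01] w 0.012 gf 0.0 q [-0.14  0.6   1.68 -0.    0.86 -1.93]
```

>>> {"fn": "apply_moves", "kwargs": {"series": [{"offset":[0,0,0],"rot":[0,0,0]},{"offset":[0,0,0],"rot":[0,0,0]},{"offset":[0,0,0],"rot":[0,0,0]}]}}

```text
time: 5.7
position: [0.567, 0.0341, 0.1063]
tool_rot: [-0.11, 0.994, 0.0, -0.0]
ft_force: [0.2, -0.2, 0.8]
grip_width: 0.0007
grip_force: 0.0
```

```bash
python3 - <<'E'
from h import *
state()
im=look("side",["clamp_grip"],None)
cv2.imwrite("pics/s2.png",cv2.resize(im[170:320,230:430,::-1],None,fx=4,fy=4,interpolation=cv2.INTER_CUBIC))
E
```

```text
t 5.7 pos [0.567  0.0341 0.1063] psi 102.6 quat [-0.11   0.994  0.    -0.   ] F [ 0.2 -0.2  0.8] M [-0.    0.01 -0.06] w 0.0007 gf 0.0 q [-0.14  0.6   1.68  0.    0.86 -1.93]
side clamp_grip [([0.5708, 0.0365, 0.1017], 0.67)]
```

View pics/s2.png

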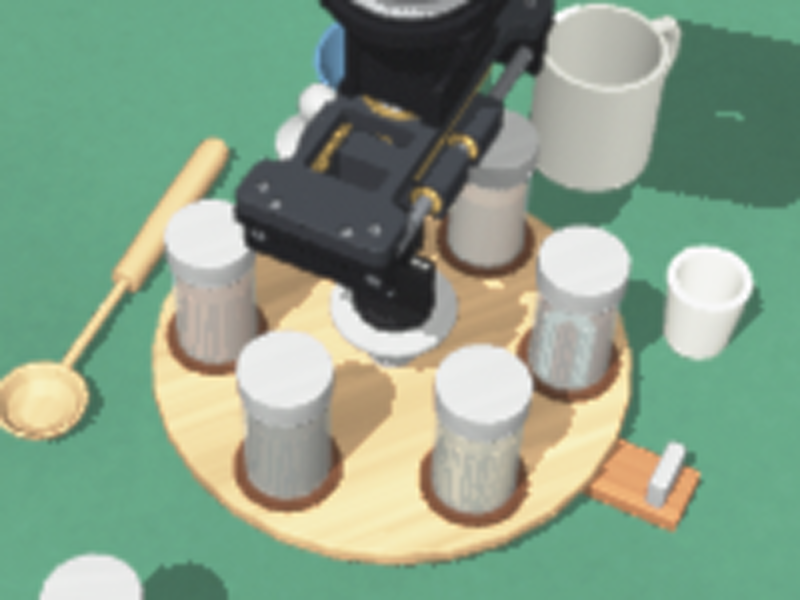

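The fingers closed to about 0 mm, so they missed the bar. The crop shows the black bar still there at about (400,290). I'll check with the wrist view.

```bash
python3 - <<'E'
from h import *
im=look("wrist",["clamp_grip"])
k=vision.calibration("wrist"); print((-np.array(k["R"]).T@k["t"]).round(3))
for n,X in dict(tip=[.567,.0341,.0843],axis=[.5665,.035,.079],tcp=[.567,.0341,.1063]).items(): print(n,proj("wrist",np.array(X),k))
cv2.imwrite("pics/w2.png",cv2.resize(im[120:420,120:520,::-1],None,fx=2,fy=2,interpolation=cv2.INTER_CUBIC))
E
```

```text
wrist clamp_grip [([0.5686, 0.0343, 0.1035], 0.79), ([0.4103, 0.191, 0.0029], 0.43)]
[0.483 0.017 0.274]
tip [318.2 288. ]
axis [319.9 284. ]
tcp [318.  304.9]
```

View pics/w2.png

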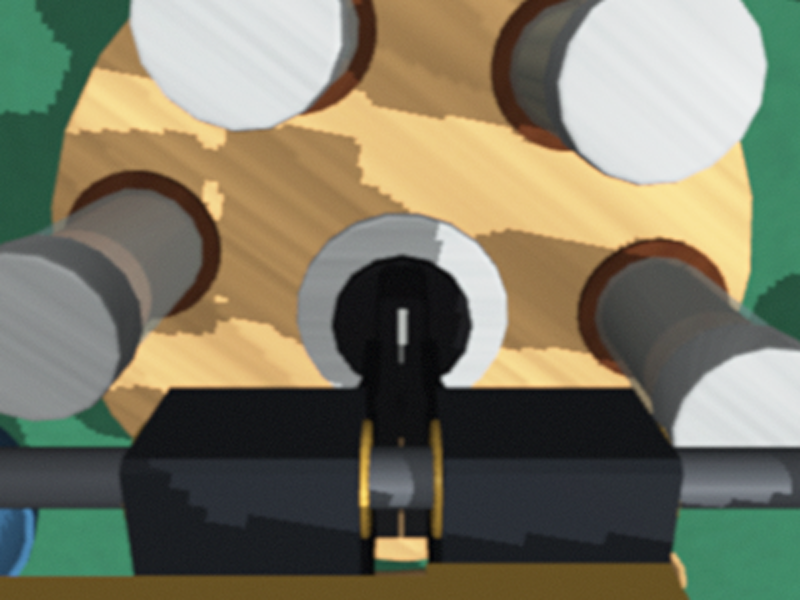

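```bash
python3 - <<'E'
from h import *
im=look("wrist",[])
k=vision.calibration("wrist"); u=np.array([np.cos(.215),np.sin(.215),0]); v=np.array([-u[1],u[0],0]); A=np.array([.5665,.035,0])
for z in (.079,.109): print(z,[((proj("wrist",A+[0,0,z]+s*u*.021,k)-[240,220])*5).tolist() for s in (-1,0,1)])
T=np.array([.567,.0341,.0843])
print("tip sides",[((proj("wrist",T+s*v*.007,k)-[240,220])*5).tolist() for s in(-1,1)])
c=im[220:340,240:400,::-1].astype(float)
c=np.clip(255*(c/255)**.4,0,255).astype(np.uint8)
cv2.imwrite("pics/w3.png",cv2.resize(c,None,fx=5,fy=5,interpolation=cv2.INTER_CUBIC))
E
```

```text
0.079 [[400.5000000000001, 157.99999999999997], [399.4999999999999, 320.0], [398.49999999999994, 472.5]]
0.109 [[400.5000000000001, 249.4999999999999], [399.00000000000006, 433.49999999999994], [398.0000000000001, 605.5000000000001]]
tip sides [[333.0000000000001, 339.4999999999999], [449.4999999999999, 340.5000000000001]]
```

View pics/w3.png

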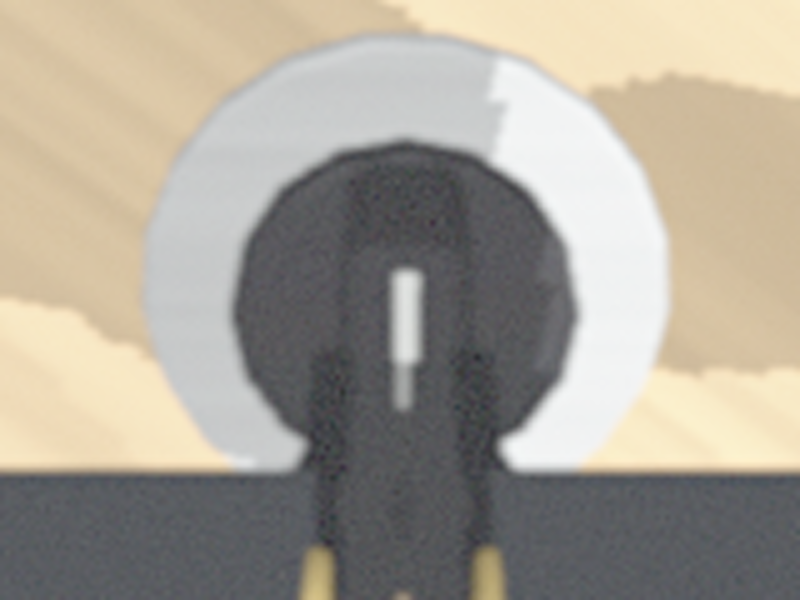

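The enhanced wrist crop shows the fingertips at (330,355) and (475,355), on either side of the bar about 14 mm apart. The width and force readings (0.7 mm, 0 N) contradict that. I'll turn a little and compare the moment reading with the picture.

>>> {"fn": "apply_moves", "kwargs": {"series": [{"offset":[0,0,0],"rot":[0,0,-3]},{"offset":[0,0,0],"rot":[0,0,-6]},{"offset":[0,0,0],"rot":[0,0,-9]},{"offset":[0,0,0],"rot":[0,0,-12]},{"offset":[0,0,0],"rot":[0,0,-15]},{"offset":[0,0,0],"rot":[0,0,-18]},{"offset":[0,0,0],"rot":[0,0,-20]},{"offset":[0,0,0],"rot":[0,0,-20]}]}}

```text
time: 6.75
position: [0.567, 0.0341, 0.1064]
tool_rot: [0.064, 0.998, -0.0, 0.0]
ft_force: [-0.3, -0.1, -0.4]
grip_width: 0.0007
grip_force: 0.0
```

```bash
python3 - <<'E'
from h import *
state()
im=look("wrist",[])
c=im[180:340,200:440,::-1].astype(float)
c=np.clip(255*(c/255)**.4,0,255).astype(np.uint8)
cv2.imwrite("pics/w4.png",cv2.resize(c,None,fx=3,fy=3,interpolation=cv2.INTER_CUBIC))
E
```

```text
t 6.75 pos [0.567  0.0341 0.1064] psi 82.6 quat [ 0.064  0.998 -0.     0.   ] F [-0.3 -0.1 -0.4] M [ 0.03 -0.01  0.02] w 0.0007 gf 0.0 q [-0.14  0.6   1.68 -0.    0.86 -1.58]
```

View pics/w4.png

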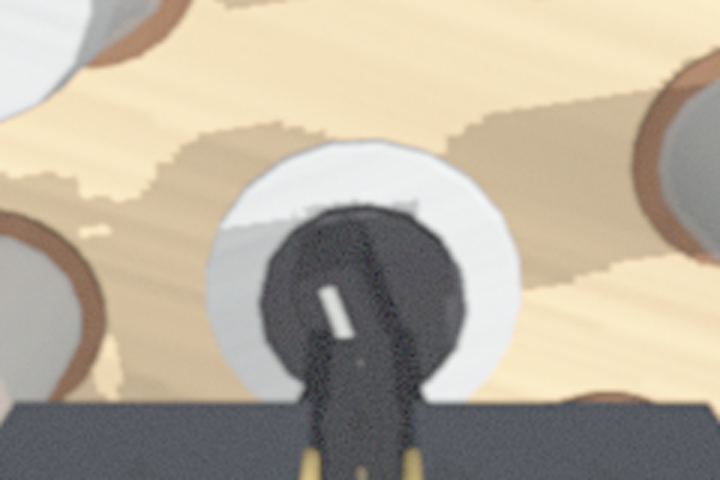

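The knob stayed put: the bar is now about 20° off the tool, so the fingers must have closed above it. I'll work out the real fingertip height from the pictures.

```bash
python3 - <<'E'
from h import *
k=vision.calibration("wrist"); K=np.array(k["K"]); print(K[0,0])
o=get_obs(); q=o["tool_rot"]
from scipy.spatial.transform import Rotation as Rr
Rt=Rr.from_quat(q).as_matrix(); R=np.array(k["R"]); 
C=-R.T@np.array(k["t"]); print("cam in tool",(Rt.T@(C-o["position"])).round(4)); print("cam axes in tool",(Rt.T@R.T).round(3).tolist())
M=Rt.T@R.T; c=Rt.T@(C-o["position"])
for z in (-.02,0,.003,.022): # tool frame points, pads at +-26.2mm
    for x in (-.0095,0,.0095):
        P=[]
        for s in (-1,1):
            p=K@(M.T@(np.array([x,s*.0262,z])-c)); P.append((p[:2]/p[2]).round(0).tolist())
        print(z,x,P)
im=cv2.imread("pics/w1.png")[260:420,200:440].astype(float)
cv2.imwrite("pics/w5.png",cv2.resize((255*(im/255)**.5).astype(np.uint8),None,fx=3,fy=3,interpolation=cv2.INTER_CUBIC))
E
```

```text
344.0083143558654
cam in tool [ 0.0859  0.0008 -0.1675]
cam axes in tool [[0.001, -0.952, -0.307], [1.0, 0.001, 0.0], [0.0, -0.307, 0.952]]
-0.02 -0.0095 [[265.0, 342.0], [371.0, 342.0]]
-0.02 0 [[264.0, 324.0], [372.0, 325.0]]
-0.02 0.0095 [[263.0, 307.0], [373.0, 307.0]]
0 -0.0095 [[271.0, 321.0], [366.0, 321.0]]
0 0 [[270.0, 305.0], [367.0, 306.0]]
0 0.0095 [[269.0, 289.0], [368.0, 289.0]]
0.003 -0.0095 [[271.0, 318.0], [366.0, 318.0]]
0.003 0 [[271.0, 303.0], [366.0, 303.0]]
0.003 0.0095 [[270.0, 287.0], [367.0, 287.0]]
0.022 -0.0095 [[276.0, 303.0], [362.0, 303.0]]
0.022 0 [[275.0, 288.0], [362.0, 289.0]]
0.022 0.0095 [[274.0, 274.0], [363.0, 274.0]]
```

View pics/w5.png

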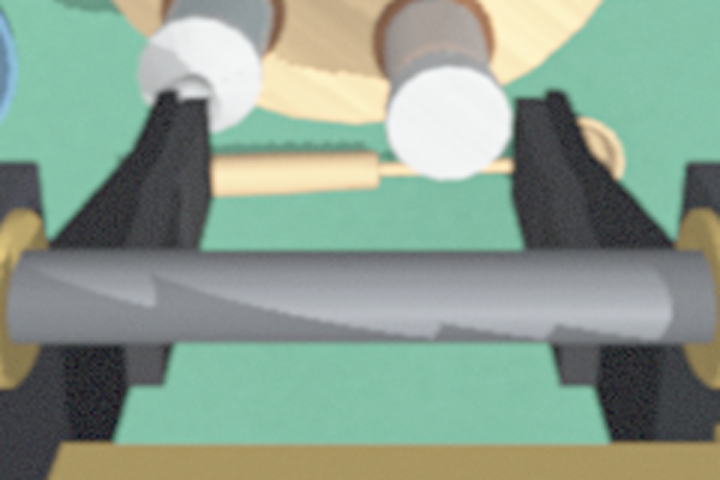

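In the enlarged w1 crop the fingertips are at about (270,293) and (372,293). That puts them near tool z ≈ −5 mm instead of +22 mm, so the real tips sit about 27 mm higher than specified, just above the knob. I'll open, realign, go down 23 mm more and grip again.

>>> {"fn": "apply_moves", "kwargs": {"series": [{"offset":[0,0,0.5],"rot":[0,0,7]},{"offset":[0,0,0.5],"rot":[0,0,14]},{"offset":[0,0,0.5],"rot":[0,0,20]},{"offset":[0,0,0.5],"rot":[0,0,20]},{"offset":[0,0,0.5],"rot":[0,0,20]},{"offset":[0,0,0.5],"rot":[0,0,20]},{"offset":[0,0,0.5],"rot":[0,0,20]},{"offset":[0,0,0.5],"rot":[0,0,20]},{"offset":[0,0,0],"rot":[0,0,20]},{"offset":[0,0,-0.5],"rot":[0,0,20]},{"offset":[0,0,-1],"rot":[0,0,20]},{"offset":[0,0,-1],"rot":[0,0,20]}], "hand": 0.5}}

```text
time: 8.0
position: [0.5662, 0.0342, 0.0953]
tool_rot: [-0.11, 0.994, 0.0, -0.001]
ft_force: [0.0, -0.1, 0.8]
grip_width: 0.0434
grip_force: 0.0
```

```bash
python3 -c "
from h import *
state()"
```

```text
t 8.0 pos [0.5662 0.0342 0.0953] psi 102.6 quat [-0.11   0.994  0.    -0.001] F [ 0.  -0.1  0.8] M [0.1  0.04 0.01] w 0.0434 gf 0.0 q [-0.14  0.62  1.68  0.    0.84 -1.93]
```

>>> {"fn": "apply_moves", "kwargs": {"series": [{"offset":[0,0,-0.4],"rot":[0,0,0]},{"offset":[0,0,-0.8],"rot":[0,0,0]},{"offset":[0,0,-1.2],"rot":[0,0,0]},{"offset":[0,0,-1.2],"rot":[0,0,0]},{"offset":[0,0,-1.2],"rot":[0,0,0]}]}}

```text
time: 8.5
position: [0.567, 0.0341, 0.0842]
tool_rot: [-0.11, 0.994, 0.0, -0.0]
ft_force: [-0.8, 0.0, -0.5]
grip_width: 0.0435
grip_force: 0.0
```

>>> {"fn": "apply_moves", "kwargs": {"series": [{"offset":[0,0,0],"rot":[0,0,0]},{"offset":[0,0,0],"rot":[0,0,0]},{"offset":[0,0,0],"rot":[0,0,0]},{"offset":[0,0,0],"rot":[0,0,0]},{"offset":[0,0,0],"rot":[0,0,0]},{"offset":[0,0,0],"rot":[0,0,0]},{"offset":[0,0,0],"rot":[0,0,0]}], "hand": 0, "newtons": 25}}

```text
time: 9.2
position: [0.567, 0.0343, 0.0844]
tool_rot: [-0.11, 0.994, 0.0, 0.0]
ft_force: [-0.3, 1.2, 0.3]
grip_width: 0.0139
grip_force: 25.0
```

```bash
python3 -c "
from h import *
state()"
```

```text
t 9.2 pos [0.567  0.0343 0.0844] psi 102.6 quat [-0.11   0.994  0.     0.   ] F [-0.3  1.2  0.3] M [ 0.21  0.06 -0.17] w 0.0139 gf 25.0 q [-0.14  0.64  1.69  0.    0.82 -1.93]
```

Now the bar is gripped: 13.9 mm at 25 N. I'll turn it clockwise.

>>> {"fn": "apply_moves", "kwargs": {"series": [{"offset":[0,0,0],"rot":[0,0,-4]},{"offset":[0,0,0],"rot":[0,0,-8]},{"offset":[0,0,0],"rot":[0,0,-12]},{"offset":[0,0,0],"rot":[0,0,-16]},{"offset":[0,0,0],"rot":[0,0,-20]},{"offset":[0,0,0],"rot":[0,0,-24]},{"offset":[0,0,0],"rot":[0,0,-28]},{"offset":[0,0,0],"rot":[0,0,-32]},{"offset":[0,0,0],"rot":[0,0,-36]},{"offset":[0,0,0],"rot":[0,0,-40]},{"offset":[0,0,0],"rot":[0,0,-44]},{"offset":[0,0,0],"rot":[0,0,-48]},{"offset":[0,0,0],"rot":[0,0,-52]},{"offset":[0,0,0],"rot":[0,0,-56]},{"offset":[0,0,0],"rot":[0,0,-60]},{"offset":[0,0,0],"rot":[0,0,-64]},{"offset":[0,0,0],"rot":[0,0,-67]},{"offset":[0,0,0],"rot":[0,0,-70]},{"offset":[0,0,0],"rot":[0,0,-72]},{"offset":[0,0,0],"rot":[0,0,-72]}]}}

```text
time: 11.2
position: [0.567, 0.0344, 0.0844]
tool_rot: [0.495, 0.869, 0.0, -0.0]
ft_force: [-0.0, 2.3, 1.2]
grip_width: 0.0137
grip_force: 25.0
```

```bash
python3 -c "
from h import *
state()"
```

```text
t 11.2 pos [0.567  0.0344 0.0844] psi 30.6 quat [ 0.495  0.869  0.    -0.   ] F [-0.   2.3  1.2] M [ 0.19  0.07 -0.06] w 0.0137 gf 25.0 q [-0.14  0.64  1.69  0.    0.82 -0.67]
```

>>> {"fn": "apply_moves", "kwargs": {"series": [{"offset":[0,0,0],"rot":[0,0,-1]},{"offset":[0,0,0],"rot":[0,0,-2]},{"offset":[0,0,0],"rot":[0,0,-3]},{"offset":[0,0,0],"rot":[0,0,-4]},{"offset":[0,0,0],"rot":[0,0,-4]}]}}

```text
time: 11.7
position: [0.567, 0.0343, 0.0844]
tool_rot: [0.525, 0.851, -0.0, 0.0]
ft_force: [0.5, 2.3, 2.9]
grip_width: 0.0138
grip_force: 25.3
```

```bash
python3 -c "
from h import *
state()"
```

```text
t 11.7 pos [0.567  0.0343 0.0844] psi 26.7 quat [ 0.525  0.851 -0.     0.   ] F [0.5 2.3 2.9] M [ 0.48 -0.01  0.48] w 0.0138 gf 25.3 q [-0.14  0.64  1.69 -0.    0.82 -0.6 ]
```

The moment has risen to 0.48 N m, so the knob is at its stop. I'll release, lift, move over the jar at about 94.5° (two places from the grinder), and look.

>>> {"fn": "apply_moves", "kwargs": {"series": [{"offset":[0,0,0],"rot":[0,0,1]},{"offset":[0,0,0],"rot":[0,0,1]},{"offset":[0,0,0],"rot":[0,0,1]},{"offset":[0,0,0],"rot":[0,0,1]},{"offset":[0,0,0],"rot":[0,0,1]},{"offset":[0,0,3],"rot":[0,0,1]},{"offset":[0,0,6],"rot":[0,0,0]},{"offset":[0,0,9],"rot":[0,0,0]},{"offset":[0,0,11],"rot":[0,0,-7]},{"offset":[-0.5,4,11],"rot":[0,0,-14]},{"offset":[-0.8,8,11],"rot":[0,0,-22]},{"offset":[-0.8,9.5,11],"rot":[0,0,-22]},{"offset":[-0.8,9.5,11],"rot":[0,0,-22]},{"offset":[-0.8,9.5,11],"rot":[0,0,-22]}], "hand": 0.5}}

```text
time: 13.1
position: [0.5591, 0.1285, 0.1941]
tool_rot: [0.677, 0.736, -0.0, 0.0]
ft_force: [0.4, -0.1, -1.0]
grip_width: 0.0437
grip_force: 0.0
```

```bash
python3 - <<'E'
from h import *
state()
look("side",["clamp_grip","grinder_ball","front"],"s6")
im=look("top",["clamp_grip","grinder_ball","front"],"t6")
im=look("wrist",["clamp_grip","grinder_ball","front"],"w6")
p=get_obs()["position"]; print("jar predicted at wrist px",proj("wrist",np.array([.5591,.1297,.116])),"knob",proj("wrist",np.array([.5665,.035,.109])),"front", proj("wrist",np.array([.41,.0002,.032])))
E
```

```text
t 13.1 pos [0.5591 0.1285 0.1941] psi 4.7 quat [ 0.677  0.736 -0.     0.   ] F [ 0.4 -0.1 -1. ] M [-0.11  0.08  0.03] w 0.0437 gf 0.0 q [ 0.03  0.49  1.59 -0.    1.07 -0.05]
side clamp_grip [([0.568, 0.0374, 0.1009], 0.72), ([0.7266, 0.0868, 0.0003], 0.69)]
side grinder_ball [([0.5889, -0.1878, 0.0004], 0.24)]
side front [([0.4735, 0.0132, 0.1336], 0.85)]
top clamp_grip [([0.4551, -0.1013, -0.0031], 0.61), ([0.5678, 0.037, 0.0986], 0.59)]
top grinder_ball [([0.6528, -0.0044, 0.1314], 0.62), ([0.5863, -0.1923, -0.0031], 0.55)]
top front [([0.4717, 0.014, 0.1315], 0.87)]
wrist clamp_grip [([0.569, 0.0344, 0.0998], 0.56)]
wrist grinder_ball [([0.5683, 0.0319, 0.0019], 0.21)]
wrist front []
jar predicted at wrist px [321.  256.8] knob [320.5 358.6] front [174.8 332.9]
```

View pics/w6.png

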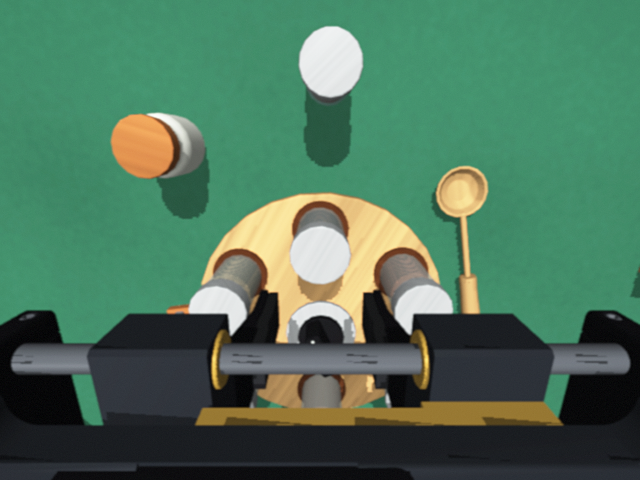

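The target lid is at (320,253), within 3–4 px of where I predicted it at (321,257). I'll open wider, descend and grip.

>>> {"fn": "apply_moves", "kwargs": {"series": [{"offset":[0,0.1,0],"rot":[0,0,0]},{"offset":[0,0.1,0],"rot":[0,0,0]},{"offset":[0,0.1,0],"rot":[0,0,0]},{"offset":[0,0.1,-2],"rot":[0,0,0]},{"offset":[0,0.1,-4],"rot":[0,0,0]},{"offset":[0,0.1,-6],"rot":[0,0,0]},{"offset":[0,0.1,-8],"rot":[0,0,0]},{"offset":[0,0.1,-9],"rot":[0,0,0]},{"offset":[0,0.1,-10],"rot":[0,0,0]},{"offset":[0,0.1,-10.6],"rot":[0,0,0]},{"offset":[0,0.1,-10.6],"rot":[0,0,0]},{"offset":[0,0.1,-10.6],"rot":[0,0,0]}], "hand": 0.85}}

```text
time: 14.9
position: [0.5594, 0.1302, 0.0888]
tool_rot: [0.678, 0.735, 0.0, 0.0]
ft_force: [-0.7, 0.3, 0.0]
grip_width: 0.074
grip_force: 0.0
```

>>> {"fn": "apply_moves", "kwargs": {"series": [{"offset":[0,0,0],"rot":[0,0,0]},{"offset":[0,0,0],"rot":[0,0,0]},{"offset":[0,0,0],"rot":[0,0,0]},{"offset":[0,0,0],"rot":[0,0,0]},{"offset":[0,0,0],"rot":[0,0,0]},{"offset":[0,0,0],"rot":[0,0,0]}], "hand": 0.4, "newtons": 12}}

```text
time: 15.5
position: [0.5589, 0.1301, 0.0885]
tool_rot: [0.678, 0.735, -0.0, -0.0]
ft_force: [-1.0, -0.1, 2.0]
grip_width: 0.0466
grip_force: 12.0
```

```bash
python3 - <<'E'
from h import *
state()
A=np.array([.567,.0347]); p=get_obs()["position"][:2]-A
r=np.hypot(*p); print("r",r,"ang",np.degrees(np.arctan2(p[1],p[0])))
for n,s in [(20,4),(16,4)]:
    for i in range(1,n+1):
        a=-np.radians(s*i); d=[np.cos(a)*p[0]-np.sin(a)*p[1],np.sin(a)*p[0]+np.cos(a)*p[1]]-p
        print(-s*i,(d*100).round(2).tolist(),end="; ")
    a=-np.radians(s*n); p=np.array([np.cos(a)*p[0]-np.sin(a)*p[1],np.sin(a)*p[0]+np.cos(a)*p[1]]); print()
E
```

```text
t 15.5 pos [0.5589 0.1301 0.0885] psi 4.6 quat [ 0.678  0.735 -0.    -0.   ] F [-1.  -0.1  2. ] M [-0.07  0.14 -0.09] w 0.0466 gf 12.0 q [ 0.03  0.64  1.67  0.    0.83 -0.05]
r 0.0957731987857425 ang 94.83931130753857
-4 [0.67, 0.03]; -8 [1.34, 0.02]; -12 [2.0, -0.04]; -16 [2.66, -0.15]; -20 [3.31, -0.3]; -24 [3.95, -0.5]; -28 [4.57, -0.74]; -32 [5.18, -1.02]; -36 [5.76, -1.35]; -40 [6.32, -1.71]; -44 [6.86, -2.12]; -48 [7.36, -2.56]; -52 [7.83, -3.03]; -56 [8.27, -3.54]; -60 [8.67, -4.07]; -64 [9.03, -4.63]; -68 [9.35, -5.22]; -72 [9.63, -5.83]; -76 [9.87, -6.45]; -80 [10.07, -7.09]; 
-4 [0.15, -0.65]; -8 [0.25, -1.31]; -12 [0.31, -1.98]; -16 [0.32, -2.65]; -20 [0.28, -3.31]; -24 [0.2, -3.98]; -28 [0.07, -4.63]; -32 [-0.11, -5.28]; -36 [-0.33, -5.91]; -40 [-0.59, -6.52]; -44 [-0.89, -7.12]; -48 [-1.24, -7.69]; -52 [-1.63, -8.24]; -56 [-2.05, -8.76]; -60 [-2.5, -9.24]; -64 [-2.99, -9.7];
```

The lid is gripped at 46.6 mm. I'll make a small turn first to confirm the carousel is free.

>>> {"fn": "apply_moves", "kwargs": {"series": [{"offset":[0.34,0.02,0],"rot":[0,0,-2]},{"offset":[0.67,0.03,0],"rot":[0,0,-4]},{"offset":[1.0,0.03,0],"rot":[0,0,-6]},{"offset":[1.34,0.02,0],"rot":[0,0,-8]},{"offset":[1.34,0.02,0],"rot":[0,0,-8]}]}}

```text
time: 16.0
position: [0.5725, 0.1303, 0.0885]
tool_rot: [0.728, 0.686, 0.0, -0.0]
ft_force: [-1.1, 0.7, 2.9]
grip_width: 0.0463
grip_force: 12.0
```

```bash
python3 - <<'E'
from h import *
state()
E
```

```text
t 16.0 pos [0.5725 0.1303 0.0885] psi -3.4 quat [ 0.728  0.686  0.    -0.   ] F [-1.1  0.7  2.9] M [-0.04  0.18 -0.12] w 0.0463 gf 12.0 q [0.03 0.65 1.64 0.   0.86 0.09]
```

It turns freely with about 1 N, so I'll carry on round the arc.

>>> {"fn": "apply_moves", "kwargs": {"series": [{"offset":[0.66,-0.06,0],"rot":[0,0,-4]},{"offset":[1.32,-0.17,0],"rot":[0,0,-8]},{"offset":[1.97,-0.32,0],"rot":[0,0,-12]},{"offset":[2.61,-0.52,0],"rot":[0,0,-16]},{"offset":[3.23,-0.76,0],"rot":[0,0,-20]},{"offset":[3.84,-1.04,0],"rot":[0,0,-24]},{"offset":[4.42,-1.37,0],"rot":[0,0,-28]},{"offset":[4.98,-1.73,0],"rot":[0,0,-32]},{"offset":[5.52,-2.14,0],"rot":[0,0,-36]},{"offset":[6.02,-2.58,0],"rot":[0,0,-40]},{"offset":[6.49,-3.05,0],"rot":[0,0,-44]},{"offset":[6.93,-3.56,0],"rot":[0,0,-48]},{"offset":[7.33,-4.09,0],"rot":[0,0,-52]},{"offset":[7.69,-4.65,0],"rot":[0,0,-56]},{"offset":[8.01,-5.24,0],"rot":[0,0,-60]},{"offset":[8.29,-5.85,0],"rot":[0,0,-64]},{"offset":[8.53,-6.47,0],"rot":[0,0,-68]},{"offset":[8.73,-7.11,0],"rot":[0,0,-72]},{"offset":[8.73,-7.11,0],"rot":[0,0,-72]}]}}

```text
time: 17.9
position: [0.66, 0.0589, 0.0886]
tool_rot: [0.992, 0.127, 0.0, -0.0]
ft_force: [-0.7, 0.4, 2.7]
grip_width: 0.0465
grip_force: 12.0
```

```bash
python3 - <<'E'
from h import *
state()
for c in ["top","side","wrist"]: look(c,["grinder_ball","front"],c+"7")
E
```

```text
t 17.9 pos [0.66   0.0589 0.0886] psi -75.4 quat [ 0.992  0.127  0.    -0.   ] F [-0.7  0.4  2.7] M [ 0.12  0.21 -0.16] w 0.0465 gf 12.0 q [-0.08  0.73  1.43  0.    0.98  1.24]
top grinder_ball [([0.5428, -0.0566, 0.1271], 0.86), ([0.7068, -0.1358, -0.0009], 0.65)]
top front []
side grinder_ball [([0.5445, -0.0602, 0.1329], 0.64)]
side front [([0.4733, 0.0145, 0.1304], 0.56), ([0.5436, -0.0614, 0.1313], 0.52)]
wrist grinder_ball []
wrist front []
```

>>> {"fn": "apply_moves", "kwargs": {"series": [{"offset":[0.15,-0.65,0],"rot":[0,0,-4]},{"offset":[0.25,-1.31,0],"rot":[0,0,-8]},{"offset":[0.31,-1.98,0],"rot":[0,0,-12]},{"offset":[0.32,-2.65,0],"rot":[0,0,-16]},{"offset":[0.28,-3.31,0],"rot":[0,0,-20]},{"offset":[0.2,-3.98,0],"rot":[0,0,-24]},{"offset":[0.07,-4.63,0],"rot":[0,0,-28]},{"offset":[-0.11,-5.28,0],"rot":[0,0,-32]},{"offset":[-0.33,-5.91,0],"rot":[0,0,-36]},{"offset":[-0.59,-6.52,0],"rot":[0,0,-40]},{"offset":[-0.89,-7.12,0],"rot":[0,0,-44]},{"offset":[-1.24,-7.69,0],"rot":[0,0,-48]},{"offset":[-1.63,-8.24,0],"rot":[0,0,-52]},{"offset":[-2.05,-8.76,0],"rot":[0,0,-56]},{"offset":[-2.5,-9.24,0],"rot":[0,0,-60]},{"offset":[-2.5,-9.24,0],"rot":[0,0,-60]},{"offset":[-2.5,-9.24,0],"rot":[0,0,-60]}]}}

```text
time: 20.05
position: [0.6352, -0.0334, 0.0886]
tool_rot: [0.923, -0.385, 0.001, 0.0]
ft_force: [0.4, -1.2, 3.0]
grip_width: 0.0466
grip_force: 12.0
```

```bash
python3 - <<'E'
from h import *
state()
A=np.array([.567,.0350,0]); fr=np.radians(-167.4)
for c in ["top","side"]:
    for i in range(3): look(c,["grinder_ball","front","clamp_grip"],c+"8")
    F=A+[.095*np.cos(fr),.095*np.sin(fr),.131]; print("front px",proj(c,F),"tab px",proj(c,A+[.16*np.cos(fr),.16*np.sin(fr),.032]))
    im=cv2.imread(f"pics/{c}8.png"); u,v=proj(c,F).astype(int); u=min(max(u,60),580)
    cv2.imwrite(f"pics/{c}8c.png",cv2.resize(im[v-50:v+70,u-50:u+50],None,fx=4,fy=4,interpolation=cv2.INTER_CUBIC)); print("crop origin",u-50,v-50)
cv2.imwrite("pics/both8.png",np.hstack([cv2.imread("pics/top8c.png"),cv2.imread("pics/side8c.png")]))
E
```

```text
t 20.05 pos [ 0.6352 -0.0334  0.0886] psi -135.3 quat [ 0.923 -0.385  0.001  0.   ] F [ 0.4 -1.2  3. ] M [-0.08  0.07 -0.01] w 0.0466 gf 12.0 q [-0.23  0.7   1.51 -0.    0.93  2.13]
top grinder_ball []
top front []
top clamp_grip [([0.5673, 0.039, 0.1024], 0.44)]
top grinder_ball []
top front []
top clamp_grip [([0.5702, 0.0378, 0.1024], 0.5)]
top grinder_ball [([0.5655, 0.035, 0.003], 0.29)]
top front []
top clamp_grip [([0.5661, 0.0377, 0.101], 0.46)]
front px [335.8 301.2] tab px [342.5 334.4]
crop origin 285 251
side grinder_ball [([0.4751, 0.0055, 0.1337], 0.9)]
side front [([0.4745, 0.0133, 0.1318], 0.71)]
side clamp_grip [([0.5708, 0.0376, 0.1012], 0.59)]
side grinder_ball []
side front [([0.4723, 0.0126, 0.1327], 0.81)]
side clamp_grip [([0.5692, 0.0349, 0.1007], 0.76)]
side grinder_ball [([0.4741, 0.0077, 0.133], 0.97)]
side front [([0.4761, 0.0133, 0.1325], 0.83)]
side clamp_grip [([0.5693, 0.0378, 0.1027], 0.57), ([0.7103, -0.1361, 0.0], 0.28)]
front px [372.3 243.1] tab px [396.4 285.1]
crop origin 322 193
```

View pics/both8.png

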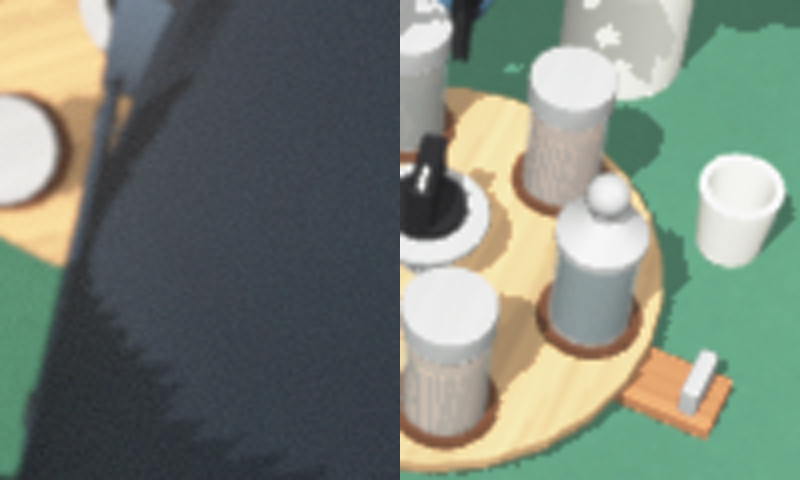

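The side crop shows the knob turned open. The ball is at about (374,241.5) in the full frame and the tab top at about (398,282), so the grinder is nearly there. I'll refine the remaining angle.

```bash
python3 - <<'E'
from h import *
ang=lambda d:np.degrees(np.arctan2(d[1],d[0])).round(2)
k=vision.calibration("side")
A=np.array([.5636,.037])
for uv in [(374,241.5),(373.5,241.5),(374,242)]:
    B=ray("side",uv,.131,k)[:2]; print("ball",B.round(4),np.hypot(*(B-A)).round(4),ang(B-A))
T=ray("side",(398.3,281.9),.032,k)[:2]; print("tab",T.round(4),np.hypot(*(T-A)).round(4),ang(T-A))
# initial vs intermediate ball from nets, side camera, more samples of front & ball
b=[];f=[];c=[]
for i in range(10):
    vision.camera("side")
    for q,l in (("grinder_ball",b),("front",f),("clamp_grip",c)):
        l+= [d["centre"] for d in nets.spot_point("side",q)[:1] if d["conf"]>.5 and abs(d["centre"][2]-(.102 if l is c else .131))<.01]
b,f,c=[np.mean(x,0) for x in (b,f,c)]; print(b.round(4),f.round(4),c.round(4),ang(b-c),ang(f-c))
# base-of-grinder ray
E
```

```text
ball [0.4741 0.0089] 0.0938 -162.58
ball [0.4748 0.0095] 0.0929 -162.82
ball [0.4733 0.01  ] 0.0942 -163.32
tab [ 0.4123 -0.0093] 0.1583 -162.99
[0.4751 0.0067 0.1325] [0.4746 0.0128 0.1323] [0.5698 0.037  0.1012] -162.29 -165.76
```

The jar's position (grip at −45°, so the grinder at about −165°), the networks and the pixels all put the remainder at 2.3–3.5° clockwise. I'll turn 2.8°.

>>> {"fn": "apply_moves", "kwargs": {"series": [{"offset":[-0.17,-0.17,0],"rot":[0,0,-1.4]},{"offset":[-0.34,-0.33,0],"rot":[0,0,-2.8]},{"offset":[-0.34,-0.33,0],"rot":[0,0,-2.8]},{"offset":[-0.34,-0.33,0],"rot":[0,0,-2.8]},{"offset":[-0.34,-0.33,0],"rot":[0,0,-2.8]}]}}

```text
time: 23.75
position: [0.6316, -0.0368, 0.0885]
tool_rot: [0.913, -0.408, 0.0, -0.0]
ft_force: [3.4, -4.1, 3.6]
grip_width: 0.0465
grip_force: 12.0
```

```bash
python3 - <<'E'
from h import *
state()
ang=lambda d:np.degrees(np.arctan2(d[1],d[0])).round(2)
p=get_obs()["position"]; print("grinder by grip",ang(p[:2]-[.567,.0347])-120)
k=vision.calibration("side"); A=np.array([.567,.035])
im=vision.camera("side"); cv2.imwrite("pics/side9.png",im[:,:,::-1])
b=[];f=[];c=[]
for i in range(6):
    vision.camera("side")
    for q,l in (("grinder_ball",b),("front",f),("clamp_grip",c)):
        l+= [d["centre"] for d in nets.spot_point("side",q)[:1] if d["conf"]>.5 and abs(d["centre"][2]-(.102 if l is c else .131))<.01]
b,f,c=[np.mean(x,0) for x in (b,f,c)]; print(b.round(4),f.round(4),c.round(4),"ball",ang(b-c),"front",ang(f-c))
hsv=cv2.cvtColor(im,cv2.COLOR_RGB2HSV)
# tongue (orange-brown) and the grey tab within it
sub=(slice(272,305),slice(375,410))
g=((hsv[...,1]<70)&(hsv[...,2]>80))[sub]
ys,xs=np.nonzero(g); print("tab px n",len(xs),"x",xs.min()+375,xs.max()+375,"y",ys.min()+272,ys.max()+272,"mean",xs.mean()+375,ys.mean()+272)
# predict tab silhouette centre for a range of yaw: points of plate 30 wide, z 12..32, 4 thick
for fr in np.radians([-165,-166,-167,-168,-169]):
    e=np.array([np.cos(fr),np.sin(fr),0]); n=np.array([-e[1],e[0],0]); P=[]
    for s in np.linspace(-.015,.015,9):
        for z in np.linspace(.012,.032,6): P.append(proj("side",np.r_[A,0]+e*.16+n*s+[0,0,z],k))
    F=proj("side",np.r_[A,0]+e*.095+[0,0,.131],k)
    P=np.array(P); print(np.degrees(fr).round(),"tab x",P[:,0].min(),P[:,0].max(),"y",P[:,1].min(),P[:,1].max(),"mean",P.mean(0).round(1),"front ball",F)
# ball top: bright blob near the expected place
gray=cv2.medianBlur(cv2.cvtColor(im,cv2.COLOR_RGB2GRAY),3)[225:260,355:390]
up=cv2.resize(gray,None,fx=4,fy=4,interpolation=cv2.INTER_CUBIC)
h=cv2.HoughCircles(up,cv2.HOUGH_GRADIENT,1,20,param1=80,param2=10,minRadius=14,maxRadius=26)
print("ball circle",None if h is None else [(355+x/4,225+y/4,r/4) for x,y,r in h[0][:4]])
E
```

```text
t 23.75 pos [ 0.6316 -0.0368  0.0885] psi -138.2 quat [ 0.913 -0.408  0.    -0.   ] F [ 3.4 -4.1  3.6] M [-0.56 -0.41 -0.05] w 0.0465 gf 12.0 q [-0.23  0.7   1.52 -0.    0.93  2.18]
grinder by grip -167.9
[0.4737 0.0105 0.132 ] [0.4746 0.0116 0.1328] [0.5698 0.037  0.1002] ball -164.54 front -165.06
tab px n 156 x 375 405 y 272 302 mean 392.21153846153845 286.60897435897436
-165.0 tab x 393.8 399.7 y 277.4 293.6 mean [396.7 285.5] front ball [373.1 241.7]
-166.0 tab x 393.2 399.4 y 278.4 294.5 mean [396.3 286.5] front ball [372.8 242.2]
-167.0 tab x 392.6 399.1 y 279.4 295.5 mean [395.8 287.5] front ball [372.4 242.8]
-168.0 tab x 392.0 398.7 y 280.5 296.5 mean [395.4 288.5] front ball [372.1 243.4]
-169.0 tab x 391.4 398.3 y 281.5 297.4 mean [394.9 289.4] front ball [371.8 244. ]
ball circle [(np.float32(373.125), np.float32(242.875), np.float32(4.625)), (np.float32(376.875), np.float32(253.875), np.float32(6.35)), (np.float32(359.875), np.float32(241.625), np.float32(6.35))]
```

The grip gives −167.9°, the ball pixels about −166.6°, and the front is at about −167.4°, so they agree within 1°. The tangential force is about 0.5 N and the jar is still gripped. I'll hand in.

```bash
python3 -c "
from rig import hand_in
print(hand_in())"
```

```text
the job is handed in; nothing more can be done
None
```

I handed the job in with the clamp knob turned to its far stop, the pepper grinder within about 1° of the front by my measurements, and the gripper still holding one of the jars; no verdict came back.

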